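# Shut and latch the dreidel box

### The arm

A 6-joint arm with a two-finger parallel gripper is mounted at the origin on the work surface. World frame = base frame: x ahead of the robot, y to its left, z up, the work surface at z = 0. Lengths are in m, angles in rad, forces in N, time in s.
With the tool pointing down it reaches from about 0.325 to 0.75 m from the base axis. Payload 7.6 kg.
Tool frame: the origin (TCP) lies between the finger pads; the fingertips stand ahead of it and the grasp point (between the pads) lies 11 mm behind it (bot.tip_extent is the z of the fingertips in the tool frame, in m); z points along the fingers, y is the line along which they close (so a half turn about z gives the same grasp; the last joint's range is limited). The gripper opens to 85 mm and grips with 20 to 120 N. Pads are 22 mm wide; open, the fingers measure 114 mm over their backs; the gripper's body (76 mm by 85 mm) begins 54 mm behind the grasp point. The pads swing forward as they close: fully open they stand 13 mm farther back than shut.
Start: joints at [1.059, 0.052, 1.401, -0, 1.689, -0.07], TCP at [0.224, 0.475, 0.239] pointing down, gripper open.
Joint ranges: [-2.9, 2.9], [-0.91, 2.17], [0.12, 2.37], [-1.06, 4.2], [0.26, 2.73], [-2.93, 2.93]. Speed limits (rad/s): [2.57, 2.57, 3.01, 3.14, 3.14, 3.14].

### API

Orientations are given as a unit quaternion [w, x, y, z].
In Python, from workcell import telemetry, capture, camera_model, bot gives the robot as it stands.
- The arm moves only by the tool jog_arm, never from a script. Its argument "deltas" is a list of rows, each a list of 2 entries, a list of its own where there are three numbers: the shift along the world's x, y, z in units of 8 cm (1.0 is 8 cm), then the turn about the world's z in units of pi rad (1.0 is pi rad). In form: [[[dx, dy, dz], roll], ...]. A call has exactly 10 rows; each row is the pose to reach, as a shift and turn from the pose commanded when the call began, turning the shorter way round; what a row does not reach only later rows make up. A row lasts 1/10 s, in which the tool goes at most 50 mm and 8.59 degrees, less where a joint would pass 70% of its speed; a pose out of reach is approached as far as the arm can. A call with a number of a shift or a turn outside -1 to 1 is refused whole. A call with a gripper value outside its range is refused whole. "jaw" is the closure, from -1 (fully open) to 1 (shut), so that 0 is half open, set as the call begins (left out, the last holds). The fingers move at their own pace and stop on an object; the grip force is fixed at half the most. Time passes only in rows, so rows that repeat a pose let the fingers close, or fill a call up. It gives the time, the measured TCP pose, the force, the opening and the grip force at its end, in the units of the state.
- telemetry.get_state(): the state, without advancing time (a new reading comes with each control period).
- capture(name): name is "scene" or "top"; returns the picture (400x640x3 uint8, blue, green, red); there is no depth.
- camera_model(name): a dict with "fx", "fy", "cx", "cy" (pixels), "dist_coeffs" ([k1, k2, p1, p2, k3] as OpenCV has them; the pictures are not rectified), "R" (3x3) and "t" (3): a world point X has camera coordinates R X + t. Camera axes: x right, y down, z forward; pixel columns grow to the right and rows downward; lengths in m; the calibration is good to about 2 mm. A picture is of the moment at which its call begins. camera_model takes no time and is no camera call.
- bot.job_done(): hands the job in; it is judged then, once.
The state is a dict: "time_s": time; "q": joint angles; "qvel": joint speeds; "joint_efforts": joint torques, N m; "position": TCP position; "orientation": TCP orientation; "ft_force": force on the tool from outside, world axes, zero at the start; "moment": the same for the moment, N m; "width": finger opening in m; "finger_force": force on a finger pad.
Only numpy, scipy, OpenCV 4.12 (cv2) and the standard library are available. Lean on these libraries where they do the work, as an engineer would, in place of code of your own. Each camera call takes 0.05 s, during which the arm holds its last target. There are 200 camera calls.

### The job

Put the dreidel box away safely: push the sliding door on top of the walnut box fully shut by its brass finger bar, then flip the red-handled toggle latch at the end of the box over past its centre so that it snaps down onto the door and stays locked. Only push with the fingertips: the box must not be lifted or shoved along the board, and the menorah, the votive cup, the loose dreidel and the tray stay where they stand.

Things in the scene. Friction and masses are not known exactly. Their poses are not given: they have to be found in the camera images.
- box: Dark walnut box, loose on the board, about 1.5 kg; slides if pushed sideways with over about 8 N. 130 mm along x, 270 mm along y, top 70 mm above the board. Origin: centre of underside; z up; y runs along its length to the latch end. Fixed top on the -y half; the opening at box y -15 to +85 mm (an orange dreidel inside) is covered by the door. Rails 80 mm above the board along both long sides.
- door (a joint): Opening of the sliding door in m: 0 fully shut (at its stop), 0.085 fully open. A lighter wooden panel on top of the box, 110 mm (box x) by 114 mm (box y), 6 mm thick, top 76 mm above the board. Pushing it level towards box +y (towards the latch) shuts it. About 1 N of friction; it stays where left.
- door_bar (a point): Middle of the top edge of the brass finger bar standing on the door: 44 mm along box x, 10 mm thick along box y, from 76 to 94 mm above the board. Moves with the door; when shut it is at box x 0, y -5 mm. A brass keeper ridge, 30 mm wide and 11 mm high, stands on the door 88 mm farther towards +y.
- latch (a joint): Angle of the toggle latch in rad: 0 unlocked (handle leans 35 degrees away from the door, to box +y), 1.22 locked (leans 35 degrees over the door, to -y). An over-centre spring pulls it to the nearer end; centre (upright) 0.61. About 3 N at the red bar starts it, less near the centre, then it snaps over. Locked, its 40 mm brass claw lies level behind the keeper of the shut door and blocks it.
- latch_bar (a point): Centre of the red cross bar (round, 14 mm thick, 50 mm long along box x) at the end of the latch handle, 55 mm from the pivot. Unlocked it is 137 mm above the board and 32 mm beyond the pivot towards box +y; at the centre it is 147 mm above the board; locked 32 mm on the -y side of the pivot. To lock, push it towards box -y.
- latch_pivot (a point): Pivot of the latch, fixed in the box at box x 0, y +112 mm, 92 mm above the board, between two brass cheeks 30 mm wide overall that reach 102 mm above the board.
- menorah: Sky-blue glazed ceramic menorah with nine cups, about 240 mm wide along its x, 100 mm deep, 203 mm high, 0.85 kg; origin at the centre of its underside. Leave it alone.
- votive: Amber glass votive cup, 68 mm across, 65 mm high; origin at the centre of its underside. Leave it alone.
- dreidel: Orange plastic dreidel lying on its side on the board, 30 mm square and about 62 mm long along its x; origin at the middle of the underside of its square body. Leave it alone.
- tray: Shallow steel tray with candles in it, 190 mm along its x by 130 mm, 18 mm high; origin at the centre of its underside. Leave it alone.

How it is judged:
By the outcome, as a careful person would: the job done as asked, in the order asked, and still so for the second after the job is handed in, with the robot touching nothing.
It also fails if it takes over 48 s, if anything falls off the work surface, if the arm or the gripper's body presses on something with over 40 N, if the wrist force passes 120 N, or if a joint passes its speed limit or range.

## Working session

There is one attempt and no reset: what is moved stays moved. The work goes in short steps, Python scripts to look and compute and a tool call to move; the robot and the scene stay as the last step left them, time stands still between calls to the robot, and variables do not carry over. Pictures are saved under pics/ and viewed, at most 10 in all, crops included, and the job is handed in when it is done.

Besides the shell and the picture viewer there is one more tool, called after "Call:" as a command line: name --argument value ..., lists and objects as JSON in quotes. jog_arm: Moves the arm, as the interface text tells. Its arguments: {"type":"object","properties":{"deltas":{"type":"array","items":{"type":"array"}},"jaw":{"type":"number"}},"required":["deltas"]}

```bash
mkdir -p pics
python3 - <<'E'
from workcell import telemetry,capture,camera_model,bot
import cv2,numpy as np
for n in("scene","top"):
    cv2.imwrite(f"pics/{n}0.png",capture(n)); m=camera_model(n); R=np.array(m["R"]);print(n,m["fx"],-R.T@np.array(m["t"]),R[2])
s=telemetry.get_state();print(s["time_s"],s["position"],s["orientation"],s["width"],bot.tip_extent)
E
```

```text
scene 455.5908092372299 [1.2737369  0.75991856 0.92945447] [-0.50441894 -0.58154067 -0.63825699]
top 446.0634622804689 [ 0.59280615 -0.00602742  1.35211618] [ 0.02142701 -0.0039675  -0.99976254]
0.1 [0.22434339 0.47439042 0.23856644] [-1.87642472e-04  2.19119372e-01  9.75697824e-01 -6.49353829e-04] 0.08562113391004349 0.008
```

View pics/scene0.png

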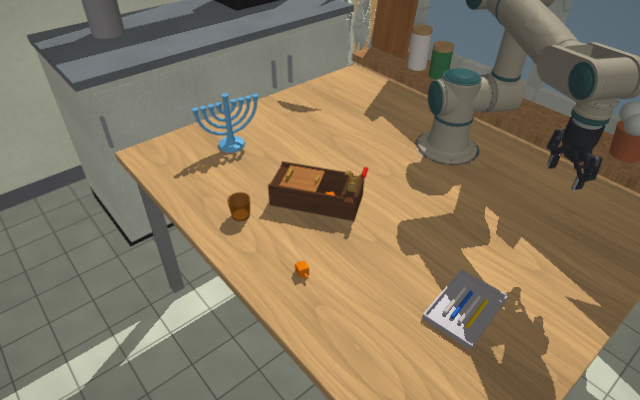

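View pics/top0.png

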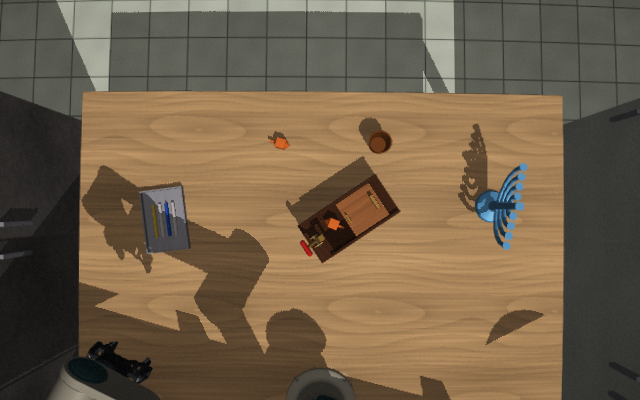

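The top view shows the box around (348,218), with the red latch end at about (306,248), pointing towards the robot. The door is open at the far right, around (365,205). Next I'll measure these.

```bash
cat > h.py <<'E'
from workcell import telemetry,capture,camera_model,bot
import cv2,numpy as np
def ray(n,p):
    m=camera_model(n);K=np.array([[m["fx"],0,m["cx"]],[0,m["fy"],m["cy"]],[0,0,1]])
    u=cv2.undistortPoints(np.array([[p]],float),K,np.array(m["dist_coeffs"]))[0,0]
    R=np.array(m["R"]);return -R.T@np.array(m["t"]),R.T@np.array([u[0],u[1],1])
def plane(n,p,z):
    c,d=ray(n,p);return c+d*(z-c[2])/d[2]
def two(p,q):
    a,d=ray("scene",p);b,e=ray("top",q);s=np.linalg.lstsq(np.c_[d,-e],b-a,rcond=None)[0]
    x,y=a+d*s[0],b+e*s[1];return (x+y)/2,np.linalg.norm(x-y)
def proj(n,P):
    m=camera_model(n);K=np.array([[m["fx"],0,m["cx"]],[0,m["fy"],m["cy"]],[0,0,1]])
    return cv2.projectPoints(np.array(P,float).reshape(-1,1,3),cv2.Rodrigues(np.array(m["R"]))[0],np.array(m["t"]),K,np.array(m["dist_coeffs"]))[0][:,0]
def red(im,roi):
    h=cv2.cvtColor(im,cv2.COLOR_BGR2HSV);m=((h[...,0]<5)|(h[...,0]>174))&(h[...,1]>180)&(h[...,2]>110)
    k=np.zeros_like(m);x0,y0,x1,y1=roi;k[y0:y1,x0:x1]=1;m&=k
    y,x=np.nonzero(m);return np.array([x.mean(),y.mean()]),len(x),np.c_[x,y]
E
python3 - <<'E'
from h import *
t=cv2.imread("pics/top0.png");s=cv2.imread("pics/scene0.png")
a=red(t,(290,230,330,265));b=red(s,(350,160,375,185));print(a[:2],b[:2],two(b[0],a[0]),plane("top",a[0],.137))
print(cv2.minAreaRect(a[2].astype(np.float32)))
# walnut mask, excluding shadow on oak (brightness/hue)
for p in[(330,190),(303,232),(325,255),(390,212),(340,235),(365,205),(350,200)]:print(p,t[p[1],p[0]],cv2.cvtColor(t,cv2.COLOR_BGR2HSV)[p[1],p[0]])
c=np.hstack([cv2.resize(t[150:270,285:405],None,fx=5,fy=5,interpolation=cv2.INTER_CUBIC)]);cv2.imwrite("pics/c1.png",c)
c=cv2.resize(s[150:230,260:380],None,fx=6,fy=6,interpolation=cv2.INTER_CUBIC);cv2.imwrite("pics/c2.png",c)
E
```

```text
(array([305.97183099, 248.28169014]), 71) (array([364.27777778, 172.05555556]), 36) (array([0.48042249, 0.04093323, 0.13631721]), np.float64(0.0003130501983925617)) [0.48059926 0.04079837 0.137     ]
((305.9615478515625, 248.1923065185547), (16.91835594177246, 4.160251140594482), 56.3099365234375)
(330, 190) [40 59 78] [ 15 124  78]
(303, 232) [ 9 15 28] [  9 173  28]
(325, 255) [20 36 60] [ 12 170  60]
(390, 212) [ 8 16 31] [ 10 189  31]
(340, 235) [16 21 33] [  9 131  33]
(365, 205) [ 46  81 134] [ 12 167 134]
(350, 200) [ 51  88 143] [ 12 164 143]
```

View pics/c1.png

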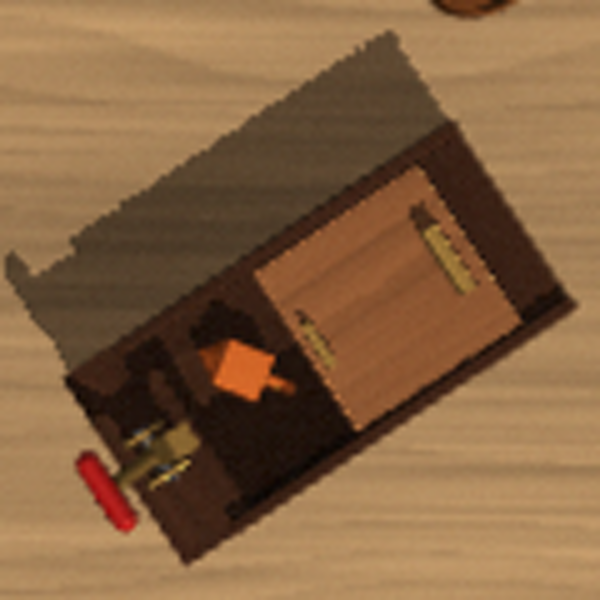

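View pics/c2.png

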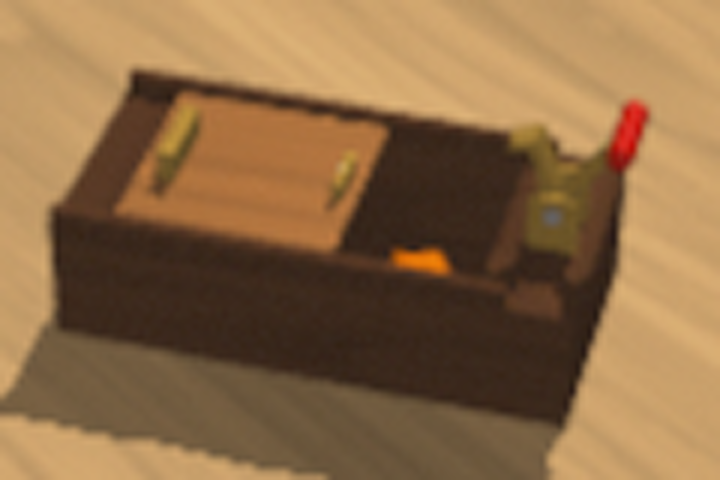

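The crops show the rail corners at c1 (455,122), (577,305), (187,565) and (67,378). The door corners are at (425,165), (522,325), (358,432) and (255,272). The finger bar is at about (450,258), and the latch is unlocked with its red bar at (106,492).

```bash
cat >> h.py <<'E'
def c1(p): return (285+(p[0]+.5)/5-.5,150+(p[1]+.5)/5-.5)
E
python3 - <<'E'
from h import *
C=[plane("top",c1(p),.08)[:2] for p in[(455,122),(577,305),(187,565),(67,378)]]
D=[plane("top",c1(p),.076)[:2] for p in[(425,165),(522,325),(358,432),(255,272)]]
for P in(C,D):
    P=np.array(P);print(P.round(4).tolist(),P.mean(0),np.linalg.norm(np.roll(P,-1,0)-P,axis=1))
C=np.array(C);v=(C[2]+C[3]-C[0]-C[1]);v/=np.linalg.norm(v);o=C.mean(0)
r=plane("top",red(cv2.imread("pics/top0.png"),(290,230,330,265))[0],.137)[:2]
print("yaxis",v,np.degrees(np.arctan2(v[1],v[0])),"centre",o)
w=np.array([v[1],-v[0]])  # box x
for n,p in dict(red=r,door=np.mean(D,0),bar=plane("top",c1((450,260)),.09)[:2]).items(): print(n,p,(p-o)@w,(p-o)@v)
u=(r-o);u/=np.linalg.norm(u);print("axis via red",np.degrees(np.arctan2(u[1],u[0])))
s=telemetry.get_state();from scipy.spatial.transform import Rotation as Ro
q=s["orientation"];M=Ro.from_quat([*q[1:],q[0]]).as_matrix();print(M.round(3),np.degrees(np.arctan2(M[1,1],M[0,1])))
E
```

```text
[[0.6887, -0.1543], [0.5845, -0.2247], [0.4349, -0.0029], [0.5409, 0.0662]] [ 0.56224545 -0.07894324] [0.12570127 0.26751721 0.12652295 0.26550428]
[[0.6641, -0.1377], [0.5728, -0.1938], [0.511, -0.1002], [0.6021, -0.0406]] [ 0.58752083 -0.11806304] [0.10719149 0.11222889 0.10880475 0.11520717]
yaxis [-0.55798512  0.82985096] 123.91656935946858 centre [ 0.56224545 -0.07894324]
red [0.48059926 0.04079837] -0.000940132847791907 0.144925040713314
door [ 0.58752083 -0.11806304] -0.000853466724527991 -0.0465668946279406
bar [ 0.60958773 -0.15068875] -0.000745894613401963 -0.08595437410011338
axis via red 124.28824349204784
[[-0.904  0.428 -0.001]
 [ 0.428  0.904 -0.001]
 [ 0.    -0.001 -1.   ]] 64.68536775737616
```

Call:
jog_arm --deltas '[[[0.05, -0.09, 0], -0.02], [[0.11, -0.18, 0], -0.04], [[0.17, -0.27, 0], -0.06], [[0.22, -0.36, 0], -0.08], [[0.28, -0.45, 0], -0.1], [[0.34, -0.54, 0], -0.12], [[0.39, -0.63, 0], -0.14], [[0.45, -0.72, 0], -0.16], [[0.5, -0.81, 0], -0.17], [[0.56, -0.9, 0], -0.17]]' --jaw 1

```text
time_s: 1.1
position: [0.2694, 0.4021, 0.2391]
orientation: [-0.0, 0.469, 0.883, -0.0]
ft_force: [-0.1, 0.2, 0.7]
width: 0.0004
finger_force: 0.0
```

Call:
jog_arm --deltas '[[[0.05, -0.09, 0], 0], [[0.11, -0.18, 0], 0], [[0.17, -0.27, 0], 0], [[0.22, -0.36, 0], 0], [[0.28, -0.45, 0], 0], [[0.34, -0.54, 0], 0], [[0.39, -0.63, 0], 0], [[0.45, -0.72, 0], 0], [[0.5, -0.81, 0], 0], [[0.56, -0.9, 0], 0]]'

```text
time_s: 2.1
position: [0.3144, 0.33, 0.2393]
orientation: [0.0, 0.469, 0.883, 0.0]
ft_force: [-0.2, 0.7, -0.4]
width: -0.0
finger_force: 0.0
```

Call:
jog_arm --deltas '[[[0.05, -0.09, 0], 0], [[0.11, -0.18, 0], 0], [[0.17, -0.27, 0], 0], [[0.22, -0.36, 0], 0], [[0.28, -0.45, 0], 0], [[0.34, -0.54, 0], 0], [[0.39, -0.63, 0], 0], [[0.45, -0.72, 0], 0], [[0.5, -0.81, 0], 0], [[0.56, -0.9, 0], 0]]'

```text
time_s: 3.1
position: [0.3592, 0.258, 0.2393]
orientation: [0.0, 0.469, 0.883, 0.0]
ft_force: [-0.6, 0.3, -0.2]
width: 0.0001
finger_force: 0.0
```

Call:
jog_arm --deltas '[[[0.05, -0.09, 0], 0], [[0.11, -0.18, 0], 0], [[0.17, -0.27, 0], 0], [[0.22, -0.36, 0], 0], [[0.28, -0.45, 0], 0], [[0.34, -0.54, 0], 0], [[0.39, -0.63, 0], 0], [[0.45, -0.72, 0], 0], [[0.5, -0.81, 0], 0], [[0.56, -0.9, 0], 0]]'

```text
time_s: 4.1
position: [0.404, 0.186, 0.2393]
orientation: [0.0, 0.469, 0.883, 0.0]
ft_force: [0.3, 1.0, 0.2]
width: -0.0001
finger_force: 0.0
```

Call:
jog_arm --deltas '[[[0.05, -0.09, 0], 0], [[0.11, -0.18, 0], 0], [[0.17, -0.27, 0], 0], [[0.22, -0.36, 0], 0], [[0.28, -0.45, 0], 0], [[0.34, -0.54, 0], 0], [[0.39, -0.63, 0], 0], [[0.45, -0.72, 0], 0], [[0.5, -0.81, 0], 0], [[0.56, -0.9, 0], 0]]'

```text
time_s: 5.1
position: [0.4488, 0.114, 0.2393]
orientation: [-0.0, 0.469, 0.883, 0.0]
ft_force: [-0.4, -0.0, -0.5]
width: 0.0
finger_force: 0.0
```

Call:
jog_arm --deltas '[[[0.05, -0.09, 0], 0], [[0.11, -0.18, 0], 0], [[0.17, -0.27, 0], 0], [[0.22, -0.36, 0], 0], [[0.28, -0.45, 0], 0], [[0.34, -0.54, 0], 0], [[0.39, -0.63, 0], 0], [[0.45, -0.72, 0], 0], [[0.5, -0.81, 0], 0], [[0.56, -0.9, 0], 0]]'

```text
time_s: 6.1
position: [0.4936, 0.042, 0.2393]
orientation: [0.0, 0.469, 0.883, 0.0]
ft_force: [0.5, 0.5, -0.1]
width: 0.0002
finger_force: 0.0
```

Call:
jog_arm --deltas '[[[0.05, -0.09, 0], 0], [[0.11, -0.18, 0], 0], [[0.17, -0.27, 0], 0], [[0.22, -0.36, 0], 0], [[0.28, -0.45, 0], 0], [[0.34, -0.54, 0], 0], [[0.39, -0.63, 0], 0], [[0.45, -0.72, 0], 0], [[0.5, -0.81, 0], 0], [[0.56, -0.9, 0], 0]]'

```text
time_s: 7.1
position: [0.5384, -0.03, 0.2393]
orientation: [0.0, 0.469, 0.883, 0.0]
ft_force: [0.4, 0.4, -0.0]
width: 0.0
finger_force: 0.0
```

Call:
jog_arm --deltas '[[[0.05, -0.09, 0], 0], [[0.11, -0.18, 0], 0], [[0.17, -0.27, 0], 0], [[0.22, -0.36, 0], 0], [[0.28, -0.45, 0], 0], [[0.34, -0.54, 0], 0], [[0.39, -0.63, 0], 0], [[0.45, -0.72, 0], 0], [[0.5, -0.81, 0], 0], [[0.56, -0.9, 0], 0]]'

```text
time_s: 8.1
position: [0.5832, -0.102, 0.2394]
orientation: [0.0, 0.469, 0.883, 0.0]
ft_force: [0.1, 0.3, -0.0]
width: 0.0001
finger_force: 0.0
```

Call:
jog_arm --deltas '[[[0.05, -0.09, 0], 0], [[0.11, -0.18, 0], 0], [[0.17, -0.27, 0], 0], [[0.22, -0.36, 0], 0], [[0.28, -0.45, 0], 0], [[0.34, -0.54, 0], 0], [[0.39, -0.63, 0], 0], [[0.45, -0.72, 0], 0], [[0.5, -0.81, 0], 0], [[0.56, -0.9, 0], 0]]'

```text
time_s: 9.1
position: [0.628, -0.174, 0.2393]
orientation: [-0.0, 0.469, 0.883, 0.0]
ft_force: [0.2, -0.2, -0.7]
width: 0.0001
finger_force: 0.0
```

Call:
jog_arm --deltas '[[[0, 0, -0.1], 0], [[0, 0, -0.2], 0], [[0, 0, -0.3], 0], [[0, 0, -0.4], 0], [[0, 0, -0.5], 0], [[0, 0, -0.6], 0], [[0, 0, -0.7], 0], [[0, 0, -0.8], 0], [[0, 0, -0.9], 0], [[0, 0, -1], 0]]'

```text
time_s: 10.1
position: [0.6277, -0.1734, 0.1587]
orientation: [0.0, 0.469, 0.883, 0.0]
ft_force: [-0.0, -0.2, 0.4]
width: -0.0002
finger_force: 0.0
```

Call:
jog_arm --deltas '[[[0, 0, -0.1], 0], [[0, 0, -0.2], 0], [[0, 0, -0.3], 0], [[0, 0, -0.4], 0], [[0, 0, -0.5], 0], [[0, 0, -0.6], 0], [[0, 0, -0.7], 0], [[0, 0, -0.75], 0], [[0, 0, -0.8], 0], [[0, 0, -0.84], 0]]'

```text
time_s: 11.1
position: [0.6278, -0.1734, 0.092]
orientation: [0.0, 0.469, 0.883, 0.0]
ft_force: [1.3, 0.1, 0.6]
width: 0.0001
finger_force: 0.0
```

Run:
```python
from h import *
print(bot.tip_extent)
s=capture("scene");t=capture("top")
a=cv2.resize(s[120:230,250:380],(650,550),interpolation=cv2.INTER_CUBIC)
cv2.imwrite("pics/c3.png",a)
```

```text
0.008
```

View pics/c3.png

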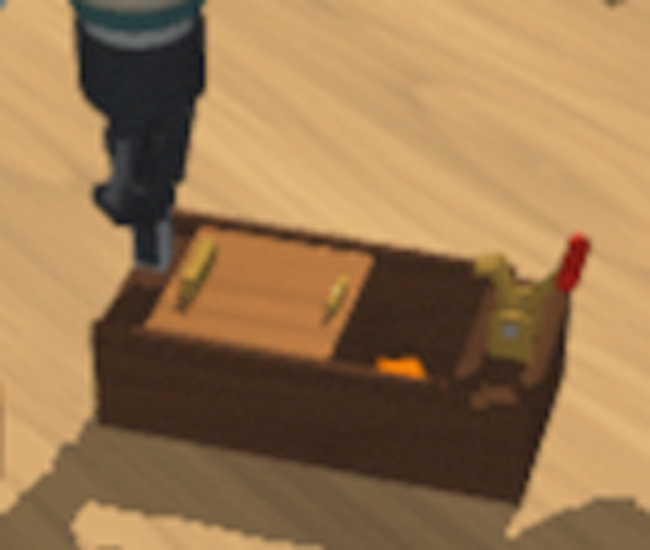

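The fingertips at (152,255) stand just behind the finger bar at (197,270), and they line up with it. Next I'll push the door.

Call:
jog_arm --deltas '[[[-0.04, 0.06, 0], 0], [[-0.08, 0.12, 0], 0], [[-0.12, 0.18, 0], 0], [[-0.16, 0.24, 0], 0], [[-0.2, 0.3, 0], 0], [[-0.24, 0.36, 0], 0], [[-0.28, 0.42, 0], 0], [[-0.32, 0.48, 0], 0], [[-0.36, 0.54, 0], 0], [[-0.4, 0.6, 0], 0]]'

```text
time_s: 12.2
position: [0.5954, -0.125, 0.0922]
orientation: [0.0, 0.469, 0.883, 0.0]
ft_force: [0.2, -0.5, 0.1]
width: 0.0001
finger_force: 0.5
```

Call:
jog_arm --deltas '[[[-0.02, 0.03, 0], 0], [[-0.04, 0.06, 0], 0], [[-0.06, 0.09, 0], 0], [[-0.08, 0.12, 0], 0], [[-0.1, 0.15, 0], 0], [[-0.12, 0.18, 0], 0], [[-0.14, 0.21, 0], 0], [[-0.15, 0.23, 0], 0], [[-0.16, 0.24, 0], 0], [[-0.17, 0.25, 0], 0]]'

```text
time_s: 13.2
position: [0.5821, -0.1052, 0.0921]
orientation: [0.0, 0.469, 0.883, 0.0]
ft_force: [1.0, -1.0, 0.4]
width: 0.0
finger_force: 0.4
```

Run:
```python
from h import *
t=capture("top");s=capture("scene")
a=cv2.resize(t[140:280,280:410],(520,560),interpolation=cv2.INTER_CUBIC)
cv2.imwrite("pics/c4.png",a);cv2.imwrite("pics/c4s.png",cv2.resize(s[120:230,250:380],(650,550),interpolation=cv2.INTER_CUBIC))
```

```text
(no output)
```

View pics/c4s.png

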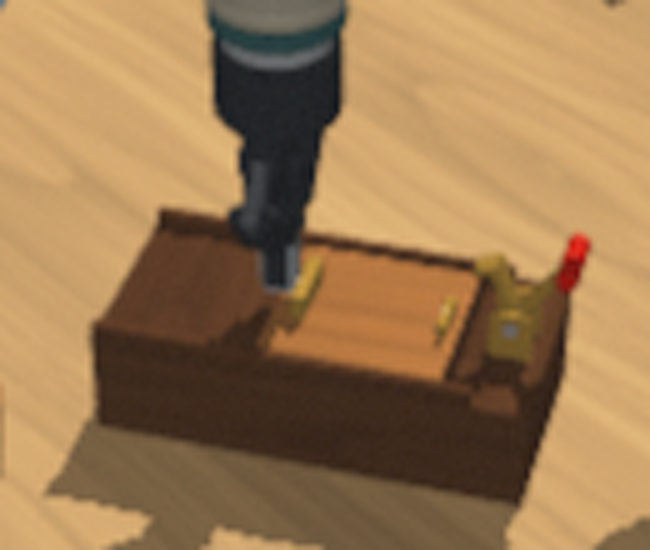

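The bar at (308,290) is in contact with the fingers, and a small gap to the stop remains. I'll close the rest in small steps and watch the force.

Call:
jog_arm --deltas '[[[-0.005, 0.01, 0], 0], [[-0.01, 0.02, 0], 0], [[-0.02, 0.03, 0], 0], [[-0.03, 0.04, 0], 0], [[-0.035, 0.05, 0], 0], [[-0.04, 0.06, 0], 0], [[-0.045, 0.07, 0], 0], [[-0.05, 0.08, 0], 0], [[-0.06, 0.09, 0], 0], [[-0.06, 0.09, 0], 0]]'

```text
time_s: 14.3
position: [0.5772, -0.098, 0.0921]
orientation: [-0.0, 0.469, 0.883, 0.0]
ft_force: [-0.3, -0.6, -0.1]
width: -0.0001
finger_force: 0.0
```

Call:
jog_arm --deltas '[[[-0.001, 0.002, 0], 0], [[-0.002, 0.004, 0], 0], [[-0.004, 0.006, 0], 0], [[-0.006, 0.008, 0], 0], [[-0.007, 0.01, 0], 0], [[-0.008, 0.012, 0], 0], [[-0.01, 0.014, 0], 0], [[-0.011, 0.016, 0], 0], [[-0.011, 0.016, 0], 0], [[-0.011, 0.016, 0], 0]]'

```text
time_s: 15.3
position: [0.5764, -0.0969, 0.0922]
orientation: [0.0, 0.469, 0.883, 0.0]
ft_force: [2.0, 0.8, -0.2]
width: 0.0002
finger_force: 0.3
```

Call:
jog_arm --deltas '[[[-0.001, 0.002, 0], 0], [[-0.002, 0.003, 0], 0], [[-0.003, 0.005, 0], 0], [[-0.004, 0.007, 0], 0], [[-0.006, 0.009, 0], 0], [[-0.007, 0.01, 0], 0], [[-0.008, 0.012, 0], 0], [[-0.008, 0.012, 0], 0], [[-0.008, 0.012, 0], 0], [[-0.008, 0.012, 0], 0]]'

```text
time_s: 16.3
position: [0.5757, -0.0959, 0.0921]
orientation: [-0.0, 0.469, 0.883, 0.0]
ft_force: [0.3, -0.9, 0.3]
width: 0.0001
finger_force: 0.3
```

Run:
```python
from h import *
print(telemetry.get_state()["ft_force"])
t=capture("top");s=capture("scene")
a=cv2.resize(t[190:270,290:390],(500,400),interpolation=cv2.INTER_CUBIC)
b=cv2.resize(s[150:220,270:380],(770,490),interpolation=cv2.INTER_CUBIC)
cv2.imwrite("pics/c5.png",b)
cv2.imwrite("pics/t5.png",t);cv2.imwrite("pics/s5.png",s)
```

```text
[ 0.31682529 -0.93985107  0.29845437]
```

View pics/c5.png

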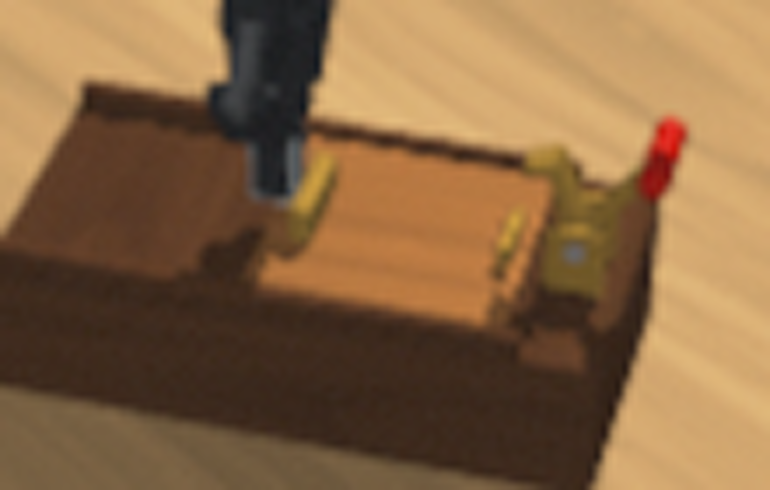

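The door is now nearly at the stop, with its front edge at about (550,185) near the latch. No clear stop force yet, so I'll continue.

Call:
jog_arm --deltas '[[[-0.001, 0.002, 0], 0], [[-0.002, 0.003, 0], 0], [[-0.003, 0.005, 0], 0], [[-0.004, 0.007, 0], 0], [[-0.006, 0.009, 0], 0], [[-0.007, 0.01, 0], 0], [[-0.008, 0.012, 0], 0], [[-0.008, 0.012, 0], 0], [[-0.008, 0.012, 0], 0], [[-0.008, 0.012, 0], 0]]'

```text
time_s: 17.4
position: [0.5751, -0.0949, 0.0922]
orientation: [0.0, 0.469, 0.883, 0.0]
ft_force: [0.6, -0.7, 0.8]
width: 0.0002
finger_force: 0.3
```

Run:
```python
from h import *
f=[]
for i in range(4): capture("top"); f.append(telemetry.get_state()["ft_force"])
print(np.mean(f,0))
```

```text
[ 0.35513961 -0.01234413  0.27513671]
```

Call:
jog_arm --deltas '[[[-0.001, 0.002, 0], 0], [[-0.002, 0.003, 0], 0], [[-0.003, 0.005, 0], 0], [[-0.004, 0.007, 0], 0], [[-0.006, 0.009, 0], 0], [[-0.007, 0.01, 0], 0], [[-0.008, 0.012, 0], 0], [[-0.008, 0.012, 0], 0], [[-0.008, 0.012, 0], 0], [[-0.008, 0.012, 0], 0]]'

```text
time_s: 18.6
position: [0.5746, -0.0943, 0.0922]
orientation: [0.0, 0.469, 0.883, -0.0]
ft_force: [3.6, -4.7, -0.2]
width: -0.0001
finger_force: 2.5
```

Call:
jog_arm --deltas '[[[-0.001, 0.002, 0], 0], [[-0.002, 0.003, 0], 0], [[-0.003, 0.005, 0], 0], [[-0.004, 0.007, 0], 0], [[-0.006, 0.009, 0], 0], [[-0.007, 0.01, 0], 0], [[-0.008, 0.012, 0], 0], [[-0.008, 0.012, 0], 0], [[-0.008, 0.012, 0], 0], [[-0.008, 0.012, 0], 0]]'

```text
time_s: 19.6
position: [0.5745, -0.0942, 0.0923]
orientation: [0.002, 0.469, 0.883, -0.0]
ft_force: [6.4, -8.3, -4.2]
width: -0.0002
finger_force: 5.0
```

Run:
```python
from h import *
s=capture("scene");t=capture("top");cv2.imwrite("pics/s6.png",s);cv2.imwrite("pics/t6.png",t)
print(telemetry.get_state()["ft_force"])
a=red(t,(290,230,330,265))[0];print(plane("top",a,.137),red(s,(350,160,375,185))[0])
# box-region motion: door keeper vs box body displacement between earlier and now
for A,B,n in(("s5",s,"scene"),):
    o=cv2.imread("pics/s5.png")
    for nm,(x0,y0,x1,y1) in dict(keeper=(334,175,349,197),latchend=(350,185,368,205),farleft=(268,178,290,215)).items():
        g=lambda i:cv2.cvtColor(i,cv2.COLOR_BGR2GRAY)[y0:y1,x0:x1].astype(np.float64)
        print(nm,cv2.phaseCorrelate(g(o),g(s)))
```

```text
[ 6.22342499 -8.05201288 -3.78652798]
[0.47440039 0.03633353 0.137     ] [364.27777778 172.05555556]
keeper ((0.575174592022405, 0.186214994355403), 1.0112776951102855)
latchend ((0.028020720525292475, 0.09300989317457464), 1.0020343156102256)
farleft ((0.05409741863565287, 0.03632745186175512), 0.9867588337746723)
```

The door is at its stop (the force rose and the motion stopped). I'll back off, lift and go round to the latch.

Call:
jog_arm --deltas '[[[0.02, -0.03, 0], 0], [[0.05, -0.07, 0], 0], [[0.07, -0.1, 0], 0], [[0.07, -0.1, 0.15], 0], [[0.07, -0.1, 0.3], 0], [[0.07, -0.1, 0.45], 0], [[0.07, -0.1, 0.6], 0], [[0.07, -0.1, 0.75], 0], [[0.07, -0.1, 0.9], 0], [[0.07, -0.1, 1], 0]]'

```text
time_s: 20.7
position: [0.5797, -0.1011, 0.1738]
orientation: [0.001, 0.469, 0.883, 0.0]
ft_force: [-0.5, -0.6, 0.8]
width: -0.0002
finger_force: 0.0
```

Call:
jog_arm --deltas '[[[-0.05, 0.07, 0.1], 0], [[-0.1, 0.14, 0.2], 0], [[-0.15, 0.21, 0.2], 0], [[-0.2, 0.28, 0.2], 0], [[-0.25, 0.35, 0.2], 0], [[-0.29, 0.42, 0.2], 0], [[-0.34, 0.49, 0.2], 0], [[-0.39, 0.56, 0.2], 0], [[-0.44, 0.63, 0.2], 0], [[-0.49, 0.71, 0.2], 0]]'

```text
time_s: 21.7
position: [0.5399, -0.0438, 0.1881]
orientation: [0.0, 0.469, 0.883, 0.0]
ft_force: [-0.3, 0.5, -0.1]
width: 0.0001
finger_force: 0.0
```

Call:
jog_arm --deltas '[[[-0.05, 0.07, 0], 0], [[-0.1, 0.14, 0], 0], [[-0.15, 0.21, 0], 0], [[-0.2, 0.28, 0], 0], [[-0.25, 0.35, 0], 0], [[-0.29, 0.42, 0], 0], [[-0.34, 0.49, 0], 0], [[-0.39, 0.56, 0], 0], [[-0.44, 0.63, 0], 0], [[-0.49, 0.71, 0], 0]]'

```text
time_s: 22.7
position: [0.5007, 0.013, 0.1881]
orientation: [0.0, 0.469, 0.883, 0.0]
ft_force: [-0.4, 0.4, 0.5]
width: -0.0004
finger_force: 0.0
```

Call:
jog_arm --deltas '[[[-0.05, 0.07, 0], 0], [[-0.1, 0.14, 0], 0], [[-0.15, 0.21, 0], 0], [[-0.2, 0.28, 0], 0], [[-0.25, 0.35, 0], 0], [[-0.29, 0.42, 0], 0], [[-0.34, 0.49, 0], 0], [[-0.39, 0.56, 0], 0], [[-0.44, 0.63, 0], 0], [[-0.49, 0.71, 0], 0]]'

```text
time_s: 23.7
position: [0.4615, 0.0698, 0.1881]
orientation: [0.0, 0.469, 0.883, 0.0]
ft_force: [-0.6, 0.5, 0.3]
width: -0.0003
finger_force: 0.0
```

Call:
jog_arm --deltas '[[[0, 0, -0.1], 0], [[0, 0, -0.2], 0], [[0, 0, -0.3], 0], [[0, 0, -0.4], 0], [[0, 0, -0.5], 0], [[0, 0, -0.6], 0], [[0, 0, -0.65], 0], [[0, 0, -0.68], 0], [[0, 0, -0.68], 0], [[0, 0, -0.68], 0]]'

```text
time_s: 24.7
position: [0.462, 0.0694, 0.134]
orientation: [0.0, 0.469, 0.883, 0.0]
ft_force: [0.7, 0.5, 0.6]
width: -0.0002
finger_force: 0.0
```

Run:
```python
from h import *
s=capture("scene");t=capture("top");cv2.imwrite("pics/s7.png",s)
cv2.imwrite("pics/c7.png",cv2.resize(s[120:230,260:400],(770,605)[0:1]+(600,),interpolation=cv2.INTER_CUBIC))
o=cv2.imread("pics/s5.png")
p=telemetry.get_state()["position"];print(p,proj("top",[p-np.array([0,0,.008])]),)
```

```text
[0.46205543 0.06936463 0.13415187] [[295.66711659 254.59823178]]
```

View pics/c7.png

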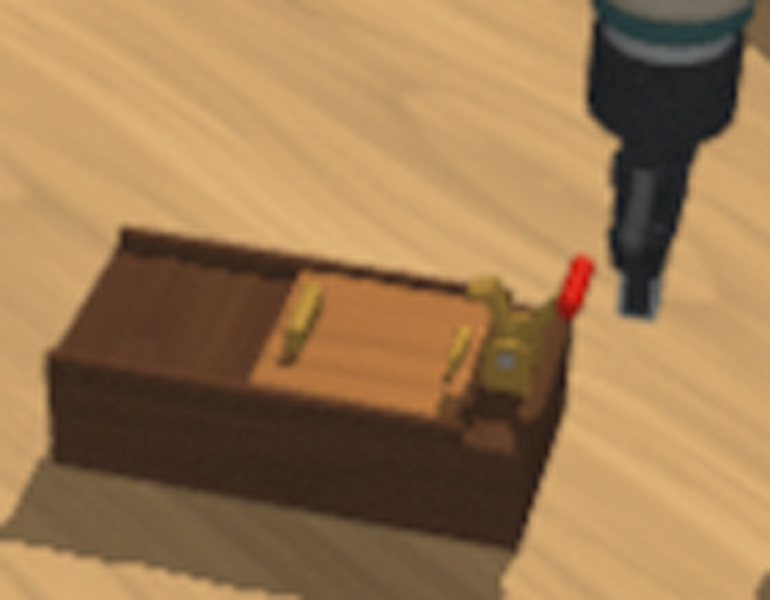

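The door is shut, and the fingertips at (640,300) stand behind the red bar at (575,288). I'll push it over centre.

Call:
jog_arm --deltas '[[[0.02, -0.03, 0], 0], [[0.04, -0.06, 0], 0], [[0.06, -0.09, 0], 0], [[0.08, -0.12, 0], 0], [[0.1, -0.15, 0], 0], [[0.12, -0.18, 0], 0], [[0.14, -0.21, 0], 0], [[0.16, -0.24, 0], 0], [[0.18, -0.27, 0], 0], [[0.2, -0.3, 0], 0]]'

```text
time_s: 25.8
position: [0.478, 0.0458, 0.1343]
orientation: [-0.0, 0.469, 0.883, 0.001]
ft_force: [-2.4, 3.5, 2.8]
width: 0.0002
finger_force: 1.8
```

Call:
jog_arm --deltas '[[[0.02, -0.03, 0], 0], [[0.04, -0.06, 0], 0], [[0.06, -0.09, 0], 0], [[0.08, -0.12, 0], 0], [[0.1, -0.15, 0], 0], [[0.12, -0.18, 0], 0], [[0.14, -0.21, 0], 0], [[0.16, -0.24, 0], 0], [[0.18, -0.27, 0], 0], [[0.2, -0.3, 0], 0]]'

```text
time_s: 26.8
position: [0.494, 0.0211, 0.1337]
orientation: [0.0, 0.469, 0.883, 0.0]
ft_force: [0.8, -0.2, 0.4]
width: -0.0001
finger_force: 0.0
```

Run:
```python
from h import *
s=capture("scene");cv2.imwrite("pics/s8.png",s)
cv2.imwrite("pics/c8.png",cv2.resize(s[120:230,260:400],(770,600),interpolation=cv2.INTER_CUBIC))
```

```text
(no output)
```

View pics/c8.png

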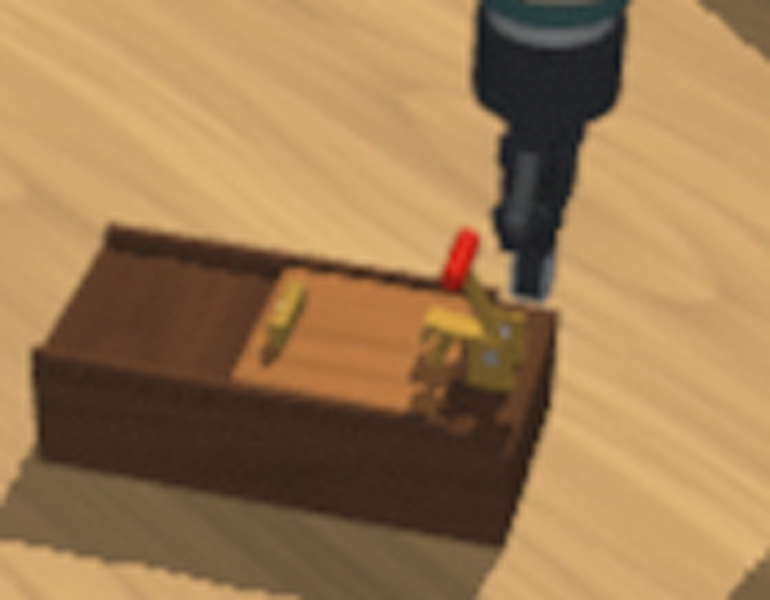

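The latch has snapped over: the red bar is at (460,258) and the claw lies level at (450,322). The box looks slightly shifted, though, so I'll retreat and measure.

Call:
jog_arm --deltas '[[[-0.03, 0.05, 0], 0], [[-0.07, 0.1, 0], 0], [[-0.1, 0.15, 0.05], 0], [[-0.15, 0.22, 0.1], 0], [[-0.2, 0.3, 0.2], 0], [[-0.25, 0.37, 0.3], 0], [[-0.3, 0.45, 0.4], 0], [[-0.35, 0.52, 0.5], 0], [[-0.4, 0.6, 0.6], 0], [[-0.45, 0.67, 0.7], 0]]'

```text
time_s: 27.85
position: [0.4575, 0.0755, 0.1905]
orientation: [0.0, 0.469, 0.883, 0.0]
ft_force: [0.6, -0.0, -0.1]
width: -0.0003
finger_force: 0.0
```

Run:
```python
from h import *
s=capture("scene");t=capture("top");cv2.imwrite("pics/s9.png",s);cv2.imwrite("pics/t9.png",t)
o=cv2.imread("pics/scene0.png");o5=cv2.imread("pics/s5.png");o7=cv2.imread("pics/s7.png")
def trk(a,b,pts):
    g=lambda i:cv2.cvtColor(i,cv2.COLOR_BGR2GRAY)
    q,st,_=cv2.calcOpticalFlowPyrLK(g(a),g(b),np.float32(pts).reshape(-1,1,2),None,winSize=(11,11));return q[:,0]
# rail corners / base corner in scene (c2 crop coordinates /6), (px, z)
P=[(260+135/6,150+72/6,.08),(260+55/6,150+207/6,.08),(260+60/6,150+328/6,0.),(260+565/6,150+420/6,0.)]
base=[p[:2] for p in P]
W=lambda Q:np.array([plane("scene",q,p[2])[:2] for q,p in zip(Q,P)])
w0=W(base)
for n,im in(("pre-latch",o7),("now",s)): d=(W(trk(o,im,base))-w0)*1000;print(n,d.round(1).tolist())
print("red",two(red(s,(320,140,375,190))[0],red(t,(285,210,340,265))[0]))
b=plane("scene",(260+288/5.5,120+300/5.4545),.085);print(b)
```

```text
pre-latch [[0.1, 0.4], [0.0, 0.3], [-0.3, 0.0], [-0.1, -0.3]]
now [[4.7, -6.7], [4.8, -6.5], [4.5, -7.1], [3.9, -7.1]]
red (array([ 0.52041142, -0.01917826,  0.1343761 ]), np.float64(0.0005021118075947008))
[ 0.56168744 -0.0972575   0.085     ]
```

The latch is locked: the red bar is about 31 mm on the −y side of the pivot, and the door is still shut. The snap moved the box about 8 mm. Pushing it back would be exactly the shoving the task forbids, so I'll leave it and hand in.

```bash
python3 -c "
from workcell import bot
print(bot.job_done())"
```

```text
the job is handed in; nothing more can be done
None
```

The door is fully shut and the latch is locked over it, handed in at about 28 s with the arm clear, but the box slid about 8 mm along the board while the latch was being flipped, which the task said must not happen; I left it there rather than push it back, and the arm went nowhere near the other objects.

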